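Put the handle blanks away in the seasoning box and fit its humidity probe

TASK

Put the tool-handle blanks away for seasoning: lift the lid off the steel box by its knob and set it down flat on the cork mat, lay every blank that is on the table inside the box, then put the lid back so it sits fully home on the box. Finally take the humidity probe from its wooden stand and push its pin fully into the opening of the grey socket on the closed lid. Set the lid down gently each time rather than dropping it, and leave the other things on the table where they are.

Things in the scene. Friction and masses are not known exactly. Their poses are not given: they have to be found in the camera images.
- box: open steel box, fixed to the table; 270 x 150 outside (long along its x), 75 high, walls and floor 5 thick, so 260 x 140 inside and 70 deep. Origin: centre of its underside on the table; z up
- lid: loose plywood lid, plate 280 x 160 x 8 (long along its x), 0.3 kg. A lip 250 x 130 (outside) under the plate reaches 10 below it: it drops inside the box walls with 5 play all round, and the lid stands on it on the mat. Origin: centre of the plate's underside: 75 above the box origin when home (either way round), 14 above the table on the mat. z up
- knob (a point): gripping point of the lid's knob, 30 above the lid origin, on its centre. The knob is an upright dark wooden bar 44 long (lid x), 20 wide (lid y), from 8 to 44 above the lid origin
- port (a point): centre of the mouth of the round opening in the grey socket on the lid, at lid (90, 0, 28). The socket is a 44 x 44 block standing 20 above the plate; the opening is 12 in diameter and goes straight down right through socket and plate (28 deep)
- mat: cork mat, fixed to the table, 310 x 190 x 4 (long along its x). Origin: centre of its underside; z up
- stand: fixed wooden block 70 x 70 x 40 with a 14 diameter upright hole through its middle, which holds the probe. Origin: centre of its underside
- probe: humidity probe, 60 g, upright in its stand: steel pin 8 in diameter, 30 long, tapered tip, under a black square handle 22 x 22 x 50. Origin: tip of the pin; z up; handle from 30 to 80 above it, its sides along x and y. In the stand the tip is 10 above the table; home in the socket the handle's underside rests on the socket's top, the tip 2 below the lid origin
- blank1: tool-handle blank of dark wood, 60 g, 100 long: square bar 26 x 26 from x = -50 to 30, then a round tenon 16 in diameter to x = 50. Origin: mid-length, on its underside (13 below the axis); x along its length, z up when lying as at the start. There are 3 to 5 on the table (absent ones read None from the start)
- blank2: tool-handle blank of dark wood, 60 g, 100 long: square bar 26 x 26 from x = -50 to 30, then a round tenon 16 in diameter to x = 50. Origin: mid-length, on its underside (13 below the axis); x along its length, z up when lying as at the start. There are 3 to 5 on the table (absent ones read None from the start)
- blank3: tool-handle blank of dark wood, 60 g, 100 long: square bar 26 x 26 from x = -50 to 30, then a round tenon 16 in diameter to x = 50. Origin: mid-length, on its underside (13 below the axis); x along its length, z up when lying as at the start. There are 3 to 5 on the table (absent ones read None from the start)
- blank4: tool-handle blank of dark wood, 60 g, 100 long: square bar 26 x 26 from x = -50 to 30, then a round tenon 16 in diameter to x = 50. Origin: mid-length, on its underside (13 below the axis); x along its length, z up when lying as at the start. There are 3 to 5 on the table (absent ones read None from the start)
- blank5: tool-handle blank of dark wood, 60 g, 100 long: square bar 26 x 26 from x = -50 to 30, then a round tenon 16 in diameter to x = 50. Origin: mid-length, on its underside (13 below the axis); x along its length, z up when lying as at the start. There are 3 to 5 on the table (absent ones read None from the start)
- glue: bystander, to be left alone: yellow glue bottle, 150 tall, 52 diameter, upright
- tape: bystander, to be left alone: roll of tape, 90 outer diameter, 25 tall, lying flat
- brush: bystander, to be left alone: paint brush lying on the table
- screwdriver: bystander, to be left alone: screwdriver lying on the table
- pencils: bystander, to be left alone: ceramic cup with pencils, 72 diameter, 90 tall (pencils to 180)
- mallet: bystander, to be left alone: hammer lying on the table
Things that resemble listed ones, but are neither listed nor needed, are in the scene too. Leave any orange look-alike of the blank5 alone. What is shaped like the blank1 but blue is not meant.

How it is judged:
By the outcome, as a careful person would: the job done as asked, in the order asked, and still so for the second after the job is handed in, with the robot touching nothing.
Of blank1, blank2, blank3, blank4, blank5 only 3 to 5 are there at a start; the rules pass over those that are not, and their reading is None.
At some moment in a run one of blank1, blank2, blank3, blank4, blank5 may be knocked a few centimetres aside while the robot is not near it.
It also fails if it takes over 210 s, if anything falls off the work surface, if the arm or the gripper's body presses on something with over 40 N, if the wrist force passes 120 N, or if a joint passes its speed limit or range.

ROBOT

A 6-joint arm with a two-finger parallel gripper is mounted at the origin on the work surface. World frame = base frame: x ahead of the robot, y to its left, z up, the work surface at z = 0. Lengths are in m, angles in rad, forces in N, time in s.
With the tool pointing down it reaches from about 0.35 to 0.85 m from the base axis. Payload 8.1 kg.
Tool frame: the origin (TCP) lies at the very end of the fingers, on their centre line; the grasp point (between the pads) lies 19 mm behind it; z points along the fingers, y is the direction in which the jaws open and shut (so a half turn about z gives the same grasp; the last joint's range is limited). The gripper opens to 93 mm and grips with 3 to 60 N. Pads are 15 mm wide; open, the fingers measure 128 mm over their backs; the gripper's body (75 mm by 188 mm) begins 65 mm behind the grasp point.
Start: joints at [1.095, 0.13, 1.488, -0, 1.523, -0.085], TCP at [0.229, 0.555, 0.219] pointing down, gripper open.
Joint ranges: [-2.96, 2.96], [-0.89, 2.26], [0.02, 2.5], [-1.34, 4.48], [0, 2.73], [-2.66, 2.66]. Speed limits (rad/s): [2.39, 2.39, 2.79, 3.14, 3.14, 3.14].

INTERFACE

Orientations are given as a rotation vector (axis times angle).
In Python, from plant import robot gives the robot as it stands.
- The arm moves only by the shell command python3 -m inch 'ROWS' [FORCE]. ROWS is JSON, a list that holds one entry, the list of rows, each a list of 7 numbers: the shift along the tool's x, y, z in cm, then the turn, a rotation vector about the tool's x, y, z in degrees, then the gripper command: -1 is fully open, 1 is shut, values between are in proportion. A call has 1 to 5 rows; each row shifts and turns the commanded pose from where the row before left it, along the tool's axes as they then stand; what a row does not reach is not made up. A row lasts 1/10 s, in which the tool goes at most 50 mm and 8.59 degrees, less where a joint would pass 70% of its speed; a pose out of reach is approached as far as the arm can. A call with a gripper value outside its range is refused whole. The fingers move at their own pace and stop on an object; FORCE is the grip in N (left out, the last holds). Time passes only in rows, so rows that do not move let the fingers close. It gives the time, the measured TCP pose, the force and the opening at its end, in the units of the state.
- robot.read_state(): the state, without advancing time (a new reading comes with each control period).
- robot.read_camera(name): name is "side" or "top" or "wrist"; returns a dict with "image" (480x640x3 uint8, blue, green, red), "K" (3x3 intrinsics, pixels), "distortion" ([k1, k2, p1, p2, k3] as OpenCV has them; the pictures are not rectified), "R" (3x3) and "t" (3): a world point X has camera coordinates R X + t; the wrist camera has in their place "tool_from_camera" (4x4, takes a point from camera to tool coordinates, whose origin is the TCP and whose axes are the flange's). Camera axes: x right, y down, z forward; pixel columns grow to the right and rows downward; lengths in m; the calibration is good to about 2 mm. A picture is of the moment at which its call begins: read the wrist's pose just before it. There is no depth.
- robot.close_job(): hands the job in, once; it reports no verdict.
The state is a dict: "t": time; "q": joint angles; "dq": joint speeds; "joint_torque": joint torques, N m; "tool_pos": TCP position; "orientation": TCP orientation; "force": force on the tool from outside, world axes, zero at the start; "wrist_torque": the same for the moment, N m; "opening": finger opening in m.
Only numpy, scipy, OpenCV 4.12 (cv2) and the standard library are available. Lean on these libraries where they do the work, as an engineer would, in place of code of your own. Each camera call takes 0.05 s, during which the arm holds its last target. There are 200 camera calls.

## Working session

There is one attempt and no reset: what is moved stays moved. The work goes in short steps, Python scripts to look and compute and a shell command to move; the robot and the scene stay as the last step left them, time stands still between calls to the robot, and variables do not carry over. Pictures are saved under pics/ and viewed, about 12 in all and at most 16, crops included, and the job is handed in when it is done.

```bash
ls; mkdir -p pics; python3 - <<'E'
from plant import robot
import cv2
print(robot.read_state())
for n in ("top","side"):
    c=robot.read_camera(n); cv2.imwrite(f"pics/{n}0.png",c["image"]); print(n,c["K"],c["distortion"],c["R"],c["t"])
c=robot.read_camera("wrist");print(c["K"],c["distortion"],c["tool_from_camera"]);cv2.imwrite("pics/w0.png",c["image"])
E
```

```text
pics
{'t': 0.0, 'q': array([ 1.09462532e+00,  1.31166938e-01,  1.48930146e+00, -1.03453342e-05,
        1.52299462e+00, -8.54101631e-02]), 'dq': array([ 0.00360072,  0.00026415,  0.00078231, -0.00036683,  0.00201418,
       -0.00035273]), 'joint_torque': array([-8.49316857e-04, -5.59839821e+01, -4.91753769e+01,  7.68135488e-02,
        3.55175254e-02, -2.23216875e-04]), 'tool_pos': array([0.22825617, 0.55425748, 0.21757183]), 'orientation': array([-6.09808234e-01, -3.08132055e+00,  2.82693758e-03]), 'force': array([ 0.06426677,  0.53051954, -0.67544339]), 'wrist_torque': array([ 0.00530701,  0.00215522, -0.04897372]), 'opening': 0.09287287268144619}
top [[499.24514961   0.         317.59935259]
 [  0.         499.24514961 241.18921994]
 [  0.           0.           1.        ]] [0.01524946 0.         0.         0.         0.        ] [[ 0.02589519 -0.99966411  0.00105201]
 [-0.99615021 -0.02589231 -0.08375169]
 [ 0.08375079  0.00112081 -0.9964861 ]] [6.69030748e-04 4.53448199e-01 1.42702296e+00]
side [[575.01252648   0.         313.94416785]
 [  0.         575.01252648 241.20139854]
 [  0.           0.           1.        ]] [-0.06094999  0.          0.          0.          0.        ] [[ 0.9887262  -0.14919345 -0.0127206 ]
 [-0.12035593 -0.74131933 -0.66027274]
 [ 0.08907834  0.65435996 -0.75091816]] [-0.46661002  0.11551246  1.40749672]
[[364.40763729   0.         316.27068855]
 [  0.         364.40763729 240.41689398]
 [  0.           0.           1.        ]] [-0.00710209  0.          0.          0.          0.        ] [[ 7.80035936e-04 -9.66877552e-01 -2.55239479e-01  7.01054845e-02]
 [ 9.99998686e-01  1.11699010e-03 -1.17520121e-03  5.37246711e-04]
 [ 1.42137564e-03 -2.55238226e-01  9.66877152e-01 -1.66038625e-01]
 [ 0.00000000e+00  0.00000000e+00  0.00000000e+00  1.00000000e+00]]
```

View pics/top0.png

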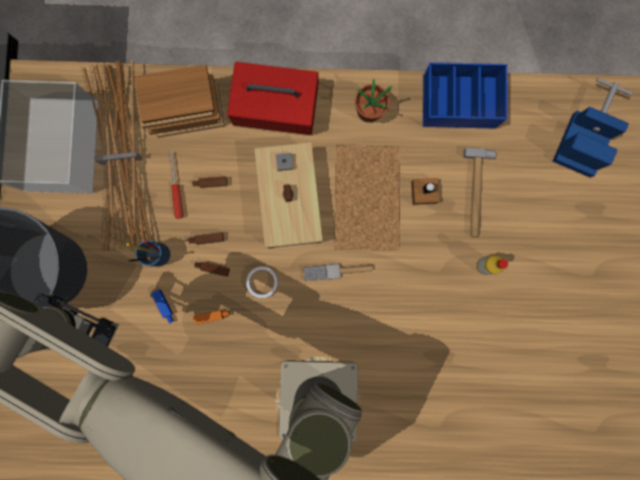

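View pics/side0.png

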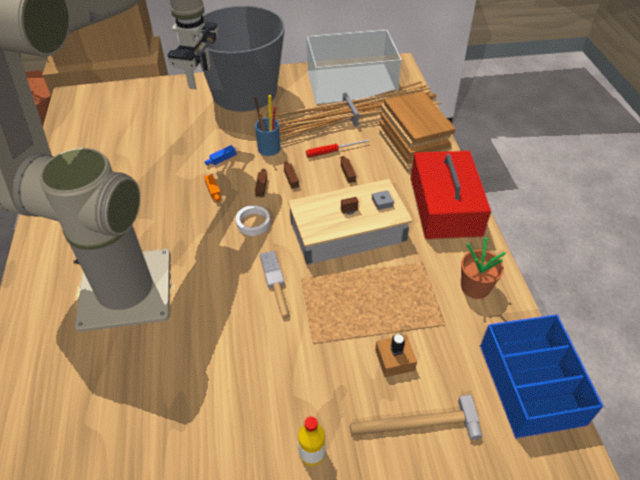

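The top view shows the lid and box at about (288,195), with the knob at (288,193) and the socket at (286,160). The mat is at (367,197) and the stand and probe at (428,190). The blank-shaped things are:
- Dark brown at (210,182), (207,238) and (212,268). These three fit the description.
- Blue at (163,305) and orange at (212,316). These are excluded look-alikes.

The side view also shows three brown blanks.

```bash
cat > h.py <<'E'
import numpy as np, cv2
from plant import robot
from scipy.spatial.transform import Rotation as Ro
def cam(name):
    s=robot.read_state(); c=robot.read_camera(name)
    if name=="wrist":
        T=np.eye(4);T[:3,:3]=Ro.from_rotvec(s["orientation"]).as_matrix();T[:3,3]=s["tool_pos"]
        M=T@np.array(c["tool_from_camera"]); c["R"]=M[:3,:3].T; c["t"]=-c["R"]@M[:3,3]
    for k in("R","t","K","distortion"): c[k]=np.array(c[k],float)
    return c
def ray(c,p):
    u=cv2.undistortPoints(np.array(p,float).reshape(-1,1,2),c["K"],c["distortion"]).reshape(-1,2)
    d=np.c_[u,np.ones(len(u))]@c["R"]; return -c["R"].T@c["t"],d
def plane(c,p,z):
    o,d=ray(c,p); return o+d*((z-o[2])/d[:,2])[:,None]
def proj(c,X):
    return cv2.projectPoints(np.array(X,float).reshape(-1,1,3),cv2.Rodrigues(c["R"])[0],c["t"],c["K"],c["distortion"])[0].reshape(-1,2)
def blobs(img,f,amin=60):
    b,g,r=[img[...,i].astype(int) for i in range(3)]
    m=f(b,g,r).astype(np.uint8); out=[]
    for k in cv2.findContours(m,cv2.RETR_EXTERNAL,cv2.CHAIN_APPROX_NONE)[0]:
        if cv2.contourArea(k)>=amin: out.append((cv2.contourArea(k),cv2.minAreaRect(k),k))
    return out
def tool():
    s=robot.read_state(); R=Ro.from_rotvec(s["orientation"]).as_matrix()
    return s,R
def delta(target,yaw=None):
    """cm shift in tool axes to world target TCP; yaw: wanted direction (rad) of tool y in world, turn about tool z (deg)"""
    s,R=tool(); d=R.T@(np.array(target)-s["tool_pos"])*100; t=None
    if yaw is not None:
        v=R.T@np.array([np.cos(yaw),np.sin(yaw),0]); t=np.degrees(np.arctan2(-v[0],v[1])); t=(t+90)%180-90
    print("t",round(s["t"],2),"pos",s["tool_pos"].round(4),"q6",s["q"][5].round(2),"open",s["opening"].round(4),"-> shift cm",d.round(2),"turn",None if t is None else round(t,1),"tilt",(R[:2,2]*57.3).round(2))
E
python3 - <<'E'
from h import *
c=cam("top"); im=c["image"]
dark=lambda b,g,r:(r<110)&(r>b+12)&(g<70)
for a,r,k in blobs(im,dark,40):
    p=plane(c,cv2.boxPoints(r),.026); m=p.mean(0)
    print("dark",a,np.round(r[0]),m.round(3),np.round([np.linalg.norm(p[0]-p[1]),np.linalg.norm(p[1]-p[2])],3))
print("knob",plane(c,[(288,193)],.119).round(3),"sock",plane(c,[(286,160)],.103).round(3))
print("lid corners",plane(c,[(256,148),(311,143),(322,240),(266,247)],.083).round(3))
mat=plane(c,[(335.5,145.5),(399.5,145.5),(400,249),(334,249)],.004);print("mat",mat.round(3),mat.mean(0).round(3))
print("probe top(430,187)",plane(c,[(430,187)],.09).round(3),"stand",plane(c,[(426,191)],.04).round(3))
E
```

```text
dark 2319.5 [319. 444.] [-0.112 -0.006  0.026] [0.155 0.161]
dark 46.5 [ 92. 332.] [0.18  0.645 0.026] [0.033 0.014]
dark 95.5 [202. 310.] [0.249 0.335 0.026] [0.082 0.031]
dark 173.5 [218. 299.] [0.281 0.293 0.026] [0.032 0.123]
dark 270.5 [212. 268.] [0.367 0.313 0.026] [0.03  0.101]
dark 229.0 [206. 239.] [0.452 0.335 0.026] [0.102 0.024]
dark 2346.5 [ 94. 257.] [0.393 0.652 0.026] [0.226 0.286]
dark 97.5 [288. 192.] [0.592 0.102 0.026] [0.023 0.044]
dark 227.5 [210. 182.] [0.617 0.33  0.026] [0.099 0.025]
dark 44.5 [114. 176.] [0.629 0.609 0.026] [0.012 0.056]
dark 63.0 [368. 118.] [ 0.821 -0.127  0.026] [0.023 0.066]
dark 50.0 [119. 124.] [0.784 0.603 0.026] [0.075 0.012]
dark 80.0 [380. 104.] [ 0.864 -0.16   0.026] [0.068 0.045]
dark 264.5 [273.  90.] [0.896 0.155 0.026] [0.024 0.161]
dark 1704.0 [237. 104.] [0.851 0.258 0.026] [0.176 0.558]
dark 378.5 [104. 104.] [0.843 0.649 0.026] [0.214 0.056]
dark 65.5 [114.  79.] [0.917 0.625 0.026] [0.014 0.085]
dark 98.0 [123.  82.] [0.908 0.598 0.026] [0.028 0.142]
knob [[0.574 0.096 0.119]] sock [[0.669 0.105 0.103]]
lid corners [[0.706 0.192 0.083]
 [0.724 0.038 0.083]
 [0.452 0.    0.083]
 [0.428 0.155 0.083]]
mat [[ 0.741 -0.033  0.004]
 [ 0.746 -0.224  0.004]
 [ 0.438 -0.229  0.004]
 [ 0.433 -0.036  0.004]] [ 0.59  -0.13   0.004]
probe top(430,187) [[ 0.606 -0.296  0.09 ]] stand [[ 0.604 -0.296  0.04 ]]
```

```bash
python3 -c "
from h import *
delta([.577,.096,.25],np.radians(97))"
```

```text
Traceback (most recent call last):
  File "h.py", line 32, in delta
    print("t",round(s["t"],2),"pos",s["tool_pos"].round(4),"q6",s["q"][5].round(2),"open",s["opening"].round(4),"-> shift cm",d.round(2),"turn",None if t is None else round(t,1),"tilt",(R[:2,2]*57.3).round(2))
                                                                                          ^^^^^^^^^^^^^^^^^^
AttributeError: 'float' object has no attribute 'round'
```

```bash
sed -i 's/s\["opening"\].round(4)/round(s["opening"],4)/' h.py; python3 -c "
from h import *
delta([.577,.096,.25],np.radians(97))"
```

```text
t 0.2 pos [0.2283 0.5545 0.218 ] q6 -0.09 open 0.0933 -> shift cm [-49.7  -29.11  -3.17] turn -29.4 tilt [-0.03 -0.06]
```

```bash
python3 -m inch '[[[-4.2,-2.45,-0.6,0,0,0,-1],[-4.2,-2.45,-0.6,0,0,0,-1],[-4.2,-2.45,-0.6,0,0,0,-1],[-4.2,-2.45,-0.6,0,0,0,-1],[-4.2,-2.45,-0.6,0,0,0,-1]]]' 30
python3 -m inch '[[[-4.2,-2.45,0,0,0,0,-1],[-4.2,-2.45,0,0,0,0,-1],[-4.2,-2.45,0,0,0,0,-1],[-4.2,-2.45,0,0,0,0,-1],[-4.2,-2.45,0,0,0,0,-1]]]'
python3 -m inch '[[[-4.2,-2.45,0,0,0,0,-1],[0,0,0,0,0,-8,-1],[0,0,0,0,0,-8,-1],[0,0,0,0,0,-8,-1],[0,0,0,0,0,-5.4,-1]]]'
python3 -c "
from h import *
delta([.577,.096,.25],np.radians(97))"
```

```text
t: 0.7
tool_pos: [0.3767, 0.3598, 0.2487]
orientation: [0.609, 3.082, -0.0]
force: [0.2, 0.9, -0.3]
opening: 0.0928
t: 1.2
tool_pos: [0.5244, 0.1664, 0.2486]
orientation: [0.61, 3.082, 0.0]
force: [0.4, 0.9, -0.6]
opening: 0.0932
t: 1.7
tool_pos: [0.553, 0.1293, 0.2483]
orientation: [0.2, -3.135, 0.0]
force: [-0.9, 1.0, 0.1]
opening: 0.093
t 1.7 pos [0.553  0.1293 0.2483] q6 -1.56 open 0.093 -> shift cm [-1.96 -3.61 -0.17] turn 0.3 tilt [-0.03 -0.  ]
```

```bash
python3 -m inch '[[[-2,-3.6,0,0,0,0,-1],[0,0,0,0,0,0,-1]]]'
python3 - <<'E'
from h import *
c=cam("wrist"); cv2.imwrite("pics/w1.png",c["image"])
print(proj(c,[[.577,.096,.119],[.669,.105,.103],[.706,.192,.083],[.452,0,.083]]).round())
E
```

```text
t: 1.9
tool_pos: [0.5786, 0.0934, 0.2482]
orientation: [-0.189, 3.136, -0.003]
force: [-0.7, -0.4, -0.1]
opening: 0.0933
[[320. 230.]
 [317. 322.]
 [397. 355.]
 [224.  62.]]
```

View pics/w1.png

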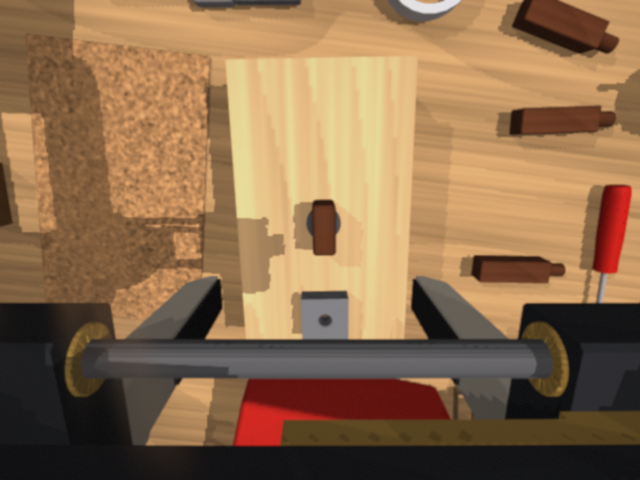

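The wrist view shows the knob top at about (324,229) and the socket hole at (325,320). The lid's left edge runs (227,60)–(246,338) and its right edge (417,57)–(405,338). Three brown blanks are on the right.

```bash
python3 - <<'E'
from h import *
c=cam("wrist"); im=c["image"]
dark=lambda b,g,r:(r<130)&(r>b+25)&(g<75)
for a,r,k in blobs(im,dark,500):
    x,y,w,h=cv2.boundingRect(k)
    if y<290: print("dark",a,np.round(r[0]),(x,y,w,h)); 
    if 290<x<340: 
        p=plane(c,cv2.boxPoints(r),.119); print("knob rect",p.round(4),p.mean(0).round(4)); kn=p.mean(0)
s=plane(c,[(325,320)],.103)[0]; print("port",s.round(4))
print("yaw kn->port",np.degrees(np.arctan2(*(s-kn)[1::-1])), np.linalg.norm(s-kn)) if 'kn' in dir() else 0
L=plane(c,[(227,60),(246,338)],.083);Rr=plane(c,[(417,57),(405,338)],.083)
for e in(L,Rr):
    d=e[1]-e[0];print("edge",e.round(3),np.degrees(np.arctan2(d[1],d[0])))
g=plane(c,[(227,60),(417,57)],.083);print("near edge w",np.linalg.norm(g[0]-g[1]),g.mean(0))
E
```

```text
dark 1973.0 [516. 269.] (470, 256, 93, 27)
dark 1147.5 [321. 228.] (309, 201, 25, 55)
knob rect [[0.5532 0.0858 0.119 ]
 [0.5508 0.1052 0.119 ]
 [0.5964 0.1112 0.119 ]
 [0.5988 0.0911 0.119 ]] [0.5748 0.0983 0.119 ]
dark 762.0 [600. 227.] (590, 186, 31, 86)
dark 2415.0 [560. 121.] (507, 107, 107, 30)
dark 3567.5 [564.  28.] (510, 0, 106, 55)
port [0.6651 0.1135 0.103 ]
yaw kn->port 9.560596233126452 0.09298460198513082
edge [[0.449 0.004 0.083]
 [0.705 0.038 0.083]] 7.647927385485253
edge [[0.428 0.161 0.083]
 [0.685 0.198 0.083]] 8.234218190385208
near edge w 0.15816615392351976 [0.43881769 0.08252722 0.083     ]
```

```bash
python3 -c "
from h import *
delta([.576,.100,.089],np.radians(97.8))"
```

```text
t 2.0 pos [0.5773 0.0958 0.2482] q6 -1.61 open 0.0927 -> shift cm [ 0.06  0.43 15.92] turn -0.9 tilt [-0.05  0.  ]
```

```bash
python3 -m inch '[[[0.1,0.4,4,0,0,-0.9,-1],[0,0,4,0,0,0,-1],[0,0,4,0,0,0,-1],[0,0,2,0,0,0,-1],[0,0,1.0,0,0,0,-1]]]'
python3 -c "
from h import *
delta([.576,.100,.089],np.radians(97.8))"
```

```text
t: 2.5
tool_pos: [0.5734, 0.1008, 0.0956]
orientation: [0.217, -3.129, -0.0]
force: [-0.2, -0.2, 0.1]
opening: 0.0931
t 2.5 pos [0.5734 0.1008 0.0956] q6 -1.62 open 0.0931 -> shift cm [-0.25 -0.12  0.66] turn 0.1 tilt [-0.27 -0.01]
```

```bash
python3 -m inch '[[[0,0,0.5,0,0,0,-1],[0,0,0,0,0,0,-1],[0,0,0,0,0,0,1],[0,0,0,0,0,0,1],[0,0,0,0,0,0,1]]]' 40
python3 -m inch '[[[0,0,0,0,0,0,1],[0,0,0,0,0,0,1],[0,0,0,0,0,0,1]]]' 40
python3 -c "
from h import *
delta([.576,.100,.089],np.radians(97.8))"
```

```text
t: 3.0
tool_pos: [0.5766, 0.1002, 0.0949]
orientation: [-0.216, 3.132, 0.0]
force: [-0.2, 0.4, -0.3]
opening: 0.0733
t: 3.3
tool_pos: [0.5758, 0.1002, 0.0937]
orientation: [-0.217, 3.134, 0.0]
force: [0.4, 1.2, -0.6]
opening: 0.0493
t 3.3 pos [0.5758 0.1002 0.0937] q6 -1.62 open 0.0493 -> shift cm [-0.01 -0.02  0.47] turn 0.1 tilt [0. 0.]
```

```bash
python3 -m inch '[[[0,0,0.3,0,0,0,1],[0,0,0,0,0,0,1],[0,0,0,0,0,0,1],[0,0,0,0,0,0,1],[0,0,0,0,0,0,1]]]' 40
python3 -m inch '[[[0,0,0,0,0,0,1],[0,0,0,0,0,0,1]]]' 40
```

```text
t: 3.8
tool_pos: [0.5757, 0.1001, 0.0905]
orientation: [0.217, -3.134, 0.0]
force: [0.5, -0.9, -1.0]
opening: 0.0198
t: 4.0
tool_pos: [0.5757, 0.1001, 0.0905]
orientation: [0.217, -3.134, 0.0]
force: [0.9, -0.3, -1.6]
opening: 0.0198
```

```bash
python3 -m inch '[[[0,0,-0.5,0,0,0,1],[0,0,-1,0,0,0,1],[0,0,-2,0,0,0,1],[0,0,-3,0,0,0,1],[0,0,-3,0,0,0,1]]]' 
python3 -c "
from h import *
delta([.590,-.130,.19],np.radians(90.8))"
```

```text
t: 4.5
tool_pos: [0.5754, 0.1002, 0.1871]
orientation: [0.217, -3.134, -0.0]
force: [0.5, -0.4, -2.2]
opening: 0.02
t 4.5 pos [0.5754 0.1002 0.1871] q6 -1.62 open 0.02 -> shift cm [  1.73 -23.    -0.29] turn 7.1 tilt [-0.03  0.  ]
```

```bash
python3 -m inch '[[[0.2,-2.5,0,0,0,0,1],[0.4,-4,0,0,0,0,1],[0.4,-4.5,0,0,0,0,1],[0.4,-4.5,0,0,0,0,1],[0.3,-4.5,0,0,0,0,1]]]' 
python3 -m inch '[[[0,-2,0,0,0,3,1],[0,-1,0,0,0,4,1],[0,0,2,0,0,0,1],[0,0,3,0,0,0,1],[0,0,3,0,0,0,1]]]' 
python3 -c "
from h import *
delta([.590,-.130,.0315],np.radians(90.8))
c=cam('wrist');cv2.imwrite('pics/w2.png',c['image'])"
```

```text
t: 5.0
tool_pos: [0.5865, -0.1019, 0.1868]
orientation: [-0.217, 3.133, -0.0]
force: [0.8, 0.1, -2.6]
opening: 0.0197
t: 5.5
tool_pos: [0.5909, -0.1305, 0.1064]
orientation: [-0.024, 3.139, -0.001]
force: [-0.4, -0.2, -1.9]
opening: 0.0197
t 5.5 pos [ 0.5909 -0.1305  0.1064] q6 -1.89 open 0.0197 -> shift cm [0.11 0.06 7.49] turn 0.1 tilt [ 0.14 -0.04]
```

View pics/w2.png

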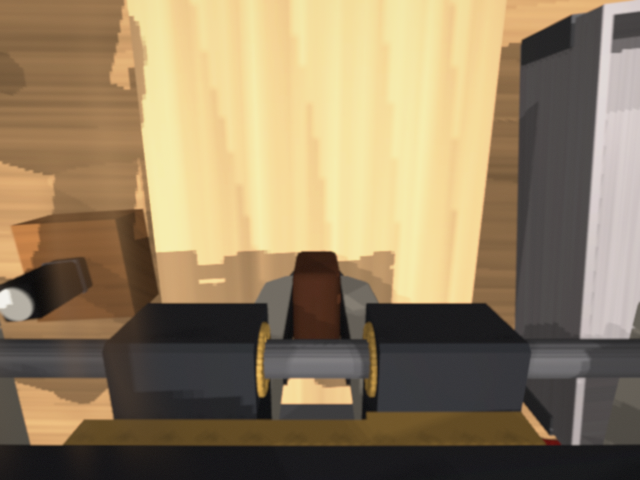

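The lid is level in the grip and centred over the mat, with the stand clear to the left. Next I lower it.

```bash
python3 -m inch '[[[0,0,3,0,0,0,1],[0,0,2,0,0,0,1],[0,0,1.2,0,0,0,1],[0,0,0.4,0,0,0,1],[0,0,0.2,0,0,0,1]]]'
python3 -m inch '[[[0,0,0.2,0,0,0,1],[0,0,0.2,0,0,0,1],[0,0,0,0,0,0,1]]]'
```

```text
t: 6.05
tool_pos: [0.5906, -0.1302, 0.0385]
orientation: [-0.025, 3.141, -0.0]
force: [-0.2, 0.5, -2.3]
opening: 0.02
t: 6.35
tool_pos: [0.5905, -0.1302, 0.0342]
orientation: [-0.025, 3.141, -0.0]
force: [-0.4, -0.4, -2.3]
opening: 0.0196
```

```bash
python3 -m inch '[[[0,0,0.2,0,0,0,1],[0,0,0.1,0,0,0,1],[0,0,0.1,0,0,0,1],[0,0,0.1,0,0,0,1],[0,0,0,0,0,0,1]]]'
```

```text
t: 6.85
tool_pos: [0.5901, -0.1301, 0.0295]
orientation: [0.025, -3.141, 0.0]
force: [-3.4, 0.7, 4.5]
opening: 0.0194
```

```bash
python3 -m inch '[[[0,0,0,0,0,0,0],[0,0,0,0,0,0,0],[0,0,0,0,0,0,-0.2],[0,0,0,0,0,0,-0.2],[0,0,-3,0,0,0,-0.2]]]'
python3 -m inch '[[[0,0,-5,0,0,0,-0.4],[0,0,-5,0,0,0,-1],[0,0,-5,0,0,0,-1],[0,0,-4,0,0,0,-1],[0,4.5,0,0,0,0,-1]]]'
python3 -c "
from h import *
delta([.53,.24,.25],np.radians(90))"
```

```text
t: 7.35
tool_pos: [0.5864, -0.1289, 0.0541]
orientation: [0.025, -3.133, -0.004]
force: [0.0, 0.3, -1.1]
opening: 0.0532
t: 7.85
tool_pos: [0.5927, -0.0896, 0.2571]
orientation: [-0.017, 3.129, -0.008]
force: [2.3, 0.3, 0.5]
opening: 0.0905
t 7.85 pos [ 0.5927 -0.0896  0.2571] q6 -1.82 open 0.0905 -> shift cm [ 5.93 33.02  0.47] turn 0.6 tilt [ 0.7  -0.28]
```

```bash
python3 -m inch '[[[0.8,4.7,0,0,0,0,-1],[0.8,4.7,0,0,0,0,-1],[0.8,4.7,0,0,0,0,-1],[0.8,4.7,0,0,0,0,-1],[0.8,4.7,0,0,0,0,-1]]]'
python3 -m inch '[[[0.8,4.7,0,0,0,0,-1],[0.8,4.3,0,0,0,0,-1],[0,0,0,0,0,0,-1],[0,0,0,0,0,0,-1]]]'
cat > b.py <<'E'
from h import *
import sys
def blanks(c,save=None):
    im=c["image"]
    for a,r,k in blobs(im,lambda b,g,r:(r<140)&(r>b+22)&(g<80)&(r>1.7*g),500):
        x,y,w,h=cv2.boundingRect(k)
        # centroid of the visible shape, axis by moments (world, top face z=.026)
        m=np.zeros(im.shape[:2],np.uint8);cv2.drawContours(m,[k],-1,1,-1)
        ys,xs=np.nonzero(m); P=plane(c,np.c_[xs,ys],.020); q=P[:,:2]; mu=q.mean(0)
        ev,V=np.linalg.eigh(np.cov((q-mu).T)); d=V[:,1]
        s=(q-mu)@d; n=(q-mu)@V[:,0]
        if np.mean(s**3)<0: d=-d; s=-s
        lo,hi=np.percentile(s,[.5,99.5]); 
        wend=[np.ptp(n[(s>hi-.015)]),np.ptp(n[(s<lo+.015)])]
        print("px",(x,y,w,h),"mid",(mu+d*(lo+hi)/2).round(4),"len",round(hi-lo,3),"wid",round(np.ptp(n),3),"ends",np.round(wend,3),"tenon dir deg",round(np.degrees(np.arctan2(d[1],d[0])),1))
    if save: cv2.imwrite(save,im)
if __name__=="__main__": blanks(cam("wrist"),sys.argv[1])
E
python3 b.py pics/w3.png; python3 -c "
from h import *
delta([.53,.24,.25])"
```

```text
t: 8.35
tool_pos: [0.545, 0.151, 0.2488]
orientation: [-0.025, 3.141, 0.0]
force: [0.5, -0.9, -0.3]
opening: 0.0928
t: 8.75
tool_pos: [0.5279, 0.2398, 0.2485]
orientation: [0.029, -3.141, 0.001]
force: [0.3, -0.6, 0.4]
opening: 0.0929
px (146, 391, 196, 56) mid [0.8021 0.1486] len 0.247 wid 0.094 ends [0.021 0.041] tenon dir deg 95.8
px (354, 275, 60, 29) mid [0.6187 0.3192] len 0.067 wid 0.031 ends [0.03 0.03] tenon dir deg -83.4
px (364, 127, 95, 33) mid [0.4535 0.3369] len 0.097 wid 0.024 ends [0.013 0.023] tenon dir deg 98.9
px (570, 102, 70, 11) mid [0.4139 0.5335] len 0.071 wid 0.01 ends [0.008 0.01 ] tenon dir deg -89.4
px (348, 26, 99, 48) mid [0.3685 0.317 ] len 0.095 wid 0.028 ends [0.012 0.028] tenon dir deg 78.1
t 8.8 pos [0.5282 0.2388 0.2485] q6 -1.25 open 0.0927 -> shift cm [-0.18  0.12 -0.15] turn None tilt [-0.   -0.03]
```

View pics/w3.png

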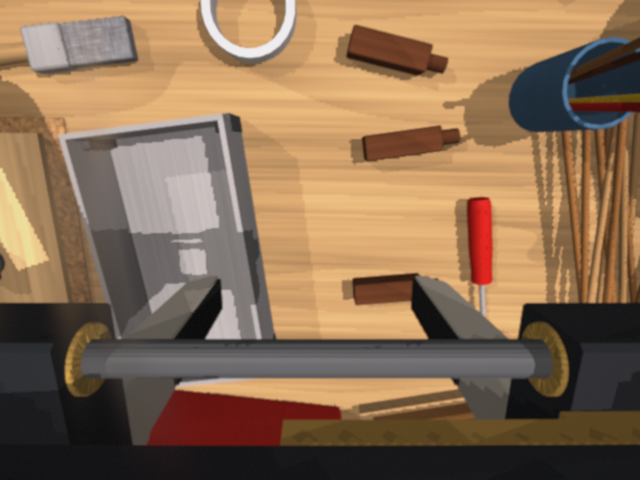

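```bash
python3 -c "
from h import *
c=cam('wrist'); print('cup rim',plane(c,[(572,100),(610,85),(610,42)],.09).round(3))
yc=np.radians(97);p=np.array([.618,.333])-.01*np.array([np.cos(yc),np.sin(yc)]);print(p)
delta([*p,.12],np.radians(7))"
```

```text
cup rim [[0.418 0.451 0.09 ]
 [0.406 0.481 0.09 ]
 [0.373 0.474 0.09 ]]
[0.61921869 0.32307454]
t 8.85 pos [0.5285 0.2381 0.2485] q6 -1.25 open 0.093 -> shift cm [-9.2   8.36 12.85] turn 83.9 tilt [-0.   -0.03]
```

```bash
python3 -m inch '[[[-3.1,2.8,0,0,0,0,-0.2],[-3.1,2.8,0,0,0,0,-0.2],[-3,2.8,0,0,0,0,-0.2],[0,0,0,0,0,8.4,-0.2],[0,0,0,0,0,8.4,-0.2]]]'
python3 -m inch '[[[0,0,0,0,0,8.4,-0.2],[0,0,0,0,0,8.4,-0.2],[0,0,0,0,0,8.4,-0.2],[0,0,0,0,0,8.4,-0.2],[0,0,0,0,0,8.4,-0.2]]]'
python3 -m inch '[[[0,0,2,0,0,8.4,-0.2],[0,0,2,0,0,8.4,-0.2],[0,0,1,0,0,8.3,-0.2],[0,0,0,0,0,0,-0.2],[0,0,0,0,0,0,-0.2]]]'
python3 b.py pics/w4.png
python3 -c "
from h import *
delta([.6192,.323,.12],np.radians(7))"
```

```text
t: 9.35
tool_pos: [0.6201, 0.323, 0.2461]
orientation: [-0.446, -3.107, 0.003]
force: [0.8, 0.0, 1.0]
opening: 0.0584
t: 9.85
tool_pos: [0.6199, 0.3222, 0.2485]
orientation: [1.533, 2.742, -0.001]
force: [0.1, -0.1, -0.5]
opening: 0.056
t: 10.35
tool_pos: [0.6195, 0.3231, 0.1989]
orientation: [2.078, 2.356, -0.0]
force: [0.2, -0.0, 1.1]
opening: 0.0557
px (467, 282, 166, 58) mid [0.8748 0.2625] len 0.179 wid 0.028 ends [0.022 0.026] tenon dir deg -6.9
px (306, 156, 25, 102) mid [0.6199 0.3342] len 0.097 wid 0.023 ends [0.012 0.022] tenon dir deg 96.2
px (126, 129, 43, 105) mid [0.4562 0.3377] len 0.096 wid 0.032 ends [0.014 0.032] tenon dir deg 98.1
t 10.4 pos [0.6198 0.3235 0.1997] q6 0.28 open 0.0555 -> shift cm [-0.05 -0.08  7.97] turn 0.2 tilt [0.07 0.02]
```

View pics/w4.png

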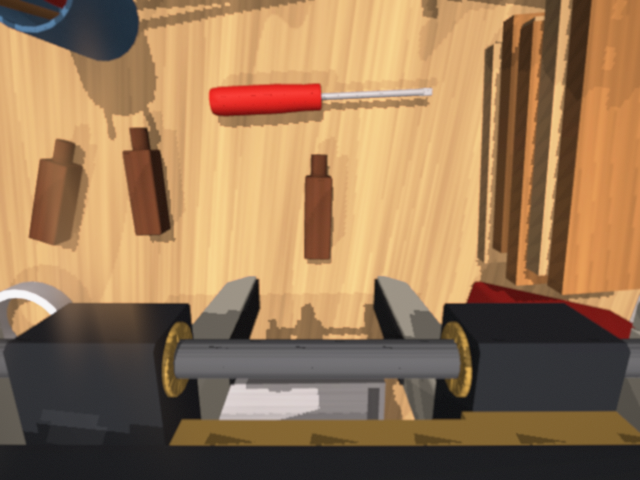

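The blank to take is the dark brown one with a tenon at (318,207). The other two brown ones are at (148,182) and (56,192). It sits centred between the fingers, so I descend.

```bash
python3 -m inch '[[[0.1,0.1,4.5,0,0,0,-0.2],[0,0,4.5,0,0,0,-0.2],[0,0,4.5,0,0,0,-0.2],[0,0,3.5,0,0,0,-0.2],[0,0,1.5,0,0,0,-0.2]]]' 20
python3 -m inch '[[[0,0,1,0,0,0,-0.2],[0,0,0,0,0,0,-0.2],[0,0,0,0,0,0,1],[0,0,0,0,0,0,1],[0,0,0,0,0,0,1]]]' 
python3 -m inch '[[[0,0,0,0,0,0,1],[0,0,0,0,0,0,1],[0,0,0,0,0,0,1]]]'
```

```text
t: 10.9
tool_pos: [0.6179, 0.3243, 0.01]
orientation: [-2.077, -2.354, 0.007]
force: [0.0, 0.1, -1.0]
opening: 0.0555
t: 11.4
tool_pos: [0.621, 0.3262, 0.0057]
orientation: [2.08, 2.352, 0.004]
force: [0.3, -0.2, 0.2]
opening: 0.0361
t: 11.7
tool_pos: [0.6203, 0.3258, 0.0046]
orientation: [2.081, 2.353, 0.002]
force: [-1.7, -0.2, 6.0]
opening: 0.026
```

```bash
python3 -m inch '[[[0,0,-2,0,0,0,1],[0,0,-4,0,0,0,1],[0,0,-4,0,0,0,1],[0,0,-3,0,0,0,1],[0,0,0,0,0,0,1]]]' 
python3 -c "
from h import *
delta([.6517,.1003,.12],np.radians(7.8))"
```

```text
t: 12.2
tool_pos: [0.6229, 0.327, 0.1404]
orientation: [2.079, 2.35, 0.014]
force: [0.3, -0.3, 0.1]
opening: 0.0259
t 12.2 pos [0.6229 0.327  0.1404] q6 0.29 open 0.0259 -> shift cm [-22.86   0.07   1.98] turn -0.8 tilt [0.51 0.22]
```

```bash
python3 -m inch '[[[-4.6,0,0,0,0,-0.8,1],[-4.6,0,0,0,0,0,1],[-4.6,0,0,0,0,0,1],[-4.6,0,0,0,0,0,1],[-4.5,0,0,0,0,0,1]]]' 
python3 -m inch '[[[0,0,0,0,0,0,1],[0,0,2,0,0,0,1],[0,0,0,0,0,0,1]]]'
python3 -c "
from h import *
delta([.6517,.1003,.0115],np.radians(7.8))
c=cam('wrist');cv2.imwrite('pics/w5.png',c['image'])"
```

```text
t: 12.7
tool_pos: [0.6493, 0.0967, 0.1319]
orientation: [-2.064, -2.367, 0.003]
force: [0.7, -0.5, -1.2]
opening: 0.0259
t: 13.0
tool_pos: [0.6477, 0.0983, 0.1094]
orientation: [-2.063, -2.363, 0.007]
force: [-1.1, -0.7, -1.5]
opening: 0.0259
t 13.0 pos [0.6477 0.0983 0.1094] q6 -0.06 open 0.0259 -> shift cm [0.13 0.49 9.79] turn -0.0 tilt [-0.36 -0.02]
```

View pics/w5.png

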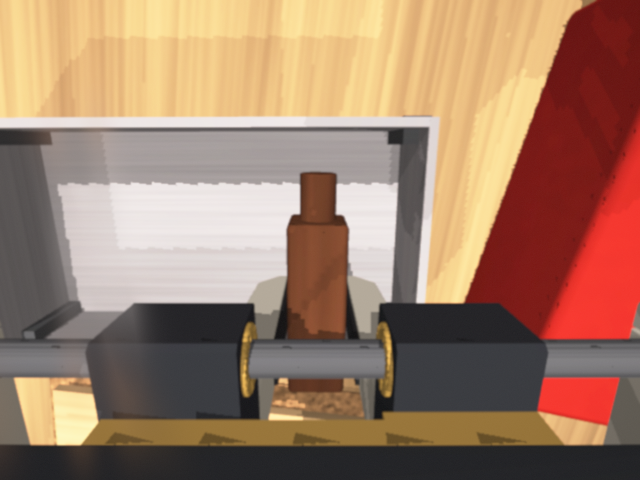

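```bash
python3 -m inch '[[[0,0.4,4,0,0,0,1],[0,0,3,0,0,0,1],[0,0,1.5,0,0,0,1],[0,0,0.5,0,0,0,1],[0,0,0.3,0,0,0,1]]]' 
python3 -m inch '[[[0,0,0.2,0,0,0,1],[0,0,0.2,0,0,0,1],[0,0,0,0,0,0,1]]]'
python3 -c "
from h import *
delta([.6517,.1003,.0096],np.radians(7.8))"
```

```text
t: 13.55
tool_pos: [0.6545, 0.0996, 0.0212]
orientation: [2.064, 2.368, 0.001]
force: [0.2, -0.2, -0.2]
opening: 0.0258
t: 13.85
tool_pos: [0.6549, 0.0992, 0.0176]
orientation: [2.064, 2.367, 0.002]
force: [0.1, -1.1, -0.7]
opening: 0.026
t 13.85 pos [0.6549 0.0992 0.0176] q6 -0.06 open 0.026 -> shift cm [ 0.15 -0.3   0.8 ] turn 0.0 tilt [0.09 0.01]
```

```bash
python3 -m inch '[[[0,0,0.4,0,0,0,1],[0,0,0.2,0,0,0,1],[0,0,0.1,0,0,0,1],[0,0,0,0,0,0,-0.2],[0,0,0,0,0,0,-0.2]]]' 
python3 -m inch '[[[0,0,0,0,0,0,-0.2],[0,0,-2,0,0,0,-0.2],[0,0,-4,0,0,0,-0.2],[0,0,-4,0,0,0,-0.2],[0,0,-3,0,0,0,-0.2]]]' 
python3 -c "
from h import *
p=np.array([.4562,.3377])-.01*np.array([np.cos(1.72),np.sin(1.72)]);print(p)
delta([*p,.14],np.radians(8.5))"
```

```text
t: 14.35
tool_pos: [0.6543, 0.0992, 0.0097]
orientation: [2.065, 2.367, 0.0]
force: [-0.7, -0.5, 0.3]
opening: 0.0374
t: 14.85
tool_pos: [0.655, 0.0992, 0.1427]
orientation: [2.064, 2.366, 0.003]
force: [0.5, 0.2, 0.6]
opening: 0.056
[0.45768651 0.3278111 ]
t 14.85 pos [0.655  0.0992 0.1427] q6 -0.06 open 0.056 -> shift cm [ 25.33 -16.45   0.22] turn -0.7 tilt [0.15 0.01]
```

```bash
python3 -m inch '[[[3.6,-2.35,-1,0,0,-0.7,-0.2],[3.6,-2.35,-1,0,0,0,-0.2],[3.6,-2.35,-1,0,0,0,-0.2],[3.6,-2.35,-1,0,0,0,-0.2],[3.6,-2.35,0,0,0,0,-0.2]]]' 
python3 -m inch '[[[3.6,-2.35,0,0,0,0,-0.2],[3.7,-2.4,0,0,0,0,-0.2],[0,0,0,0,0,0,-0.2],[0,0,0,0,0,0,-0.2]]]' 
python3 b.py pics/w6.png
python3 -c "
from h import *
delta([.4577,.3278,.005],np.radians(8.5))"
```

```text
t: 15.35
tool_pos: [0.5115, 0.2616, 0.1817]
orientation: [2.05, 2.379, 0.005]
force: [-0.5, 0.5, 0.5]
opening: 0.0559
t: 15.75
tool_pos: [0.4535, 0.326, 0.1798]
orientation: [2.047, 2.382, 0.001]
force: [0.6, 0.4, -0.4]
opening: 0.0559
px (195, 165, 51, 106) mid [0.3684 0.3177] len 0.099 wid 0.026 ends [0.013 0.026] tenon dir deg 77.7
px (305, 156, 26, 108) mid [0.4536 0.3375] len 0.098 wid 0.023 ends [0.012 0.023] tenon dir deg 99.1
t 15.8 pos [0.4542 0.3252 0.1798] q6 0.38 open 0.0559 -> shift cm [ 0.21  0.37 17.48] turn 0.1 tilt [ 0.04 -0.01]
```

```bash
python3 -m inch '[[[0.2,0.1,4.5,0,0,-0.5,-0.2],[0,0,4.5,0,0,0,-0.2],[0,0,4.5,0,0,0,-0.2],[0,0,2.2,0,0,0,-0.2],[0,0,1.0,0,0,0,-0.2]]]' 20
python3 -m inch '[[[0,0,0.8,0,0,0,-0.2],[0,0,0,0,0,0,-0.2],[0,0,0,0,0,0,1],[0,0,0,0,0,0,1],[0,0,0,0,0,0,1]]]' 
python3 -m inch '[[[0,0,0,0,0,0,1],[0,0,0,0,0,0,1],[0,0,0,0,0,0,1]]]'
```

```text
t: 16.3
tool_pos: [0.4536, 0.3248, 0.0092]
orientation: [-2.042, -2.386, 0.008]
force: [-1.1, -1.1, 0.3]
opening: 0.0555
t: 16.8
tool_pos: [0.4556, 0.328, 0.006]
orientation: [2.04, 2.389, 0.003]
force: [-0.3, 0.2, 1.8]
opening: 0.0365
t: 17.1
tool_pos: [0.455, 0.3277, 0.0052]
orientation: [2.04, 2.389, 0.001]
force: [-2.1, -0.5, 4.8]
opening: 0.0261
```

```bash
python3 -m inch '[[[0,0,-2,0,0,0,1],[0,0,-4,0,0,0,1],[0,0,-4,0,0,0,1],[0,0,-3,0,0,0,1],[0,0,0,0,0,0,1]]]' 
python3 -c "
from h import *
delta([.5774,.0901,.12],np.radians(7.8))"
```

```text
t: 17.6
tool_pos: [0.4575, 0.3292, 0.1403]
orientation: [2.038, 2.387, 0.013]
force: [0.4, 0.0, -0.9]
opening: 0.0256
t 17.6 pos [0.4575 0.3292 0.1403] q6 0.38 open 0.0256 -> shift cm [-25.5    8.08   2.01] turn 1.2 tilt [0.44 0.26]
```

```bash
python3 -m inch '[[[-4.2,1.3,0,0,0,1.2,1],[-4.2,1.3,0,0,0,0,1],[-4.2,1.3,0,0,0,0,1],[-4.2,1.3,0,0,0,0,1],[-4.2,1.3,0,0,0,0,1]]]' 
python3 -m inch '[[[-4.2,1.3,0,0,0,0,1],[0,0,1,0,0,0,1],[0,0,0,0,0,0,1],[0,0,0,0,0,0,1]]]' 
python3 -c "
from h import *
delta([.5774,.0901,.0096],np.radians(7.8))"
```

```text
t: 18.1
tool_pos: [0.5481, 0.1269, 0.1332]
orientation: [-2.064, -2.367, 0.002]
force: [-0.1, -0.8, -0.5]
opening: 0.0258
t: 18.5
tool_pos: [0.5657, 0.0896, 0.1232]
orientation: [-2.063, -2.366, 0.003]
force: [-0.9, 0.3, -0.8]
opening: 0.026
t 18.5 pos [0.5657 0.0896 0.1232] q6 -0.07 open 0.026 -> shift cm [-0.12  1.2  11.36] turn 0.0 tilt [-0.16  0.02]
```

```bash
python3 -m inch '[[[0,1,4.5,0,0,0,1],[0,0,4,0,0,0,1],[0,0,1.5,0,0,0,1],[0,0,0.5,0,0,0,1],[0,0,0.2,0,0,0,1]]]' 
python3 -m inch '[[[0,0,0.2,0,0,0,1],[0,0,0.2,0,0,0,1],[0,0,0.1,0,0,0,1],[0,0,0,0,0,0,1]]]' 
```

```text
t: 19.0
tool_pos: [0.5772, 0.0909, 0.0184]
orientation: [2.063, 2.368, 0.001]
force: [0.3, -1.0, 0.3]
opening: 0.0259
t: 19.4
tool_pos: [0.5773, 0.0901, 0.0132]
orientation: [2.065, 2.367, 0.001]
force: [-0.4, -0.0, -1.4]
opening: 0.026
```

```bash
python3 -m inch '[[[0,0,0.2,0,0,0,1],[0,0,0.1,0,0,0,1],[0,0,0,0,0,0,-0.2],[0,0,0,0,0,0,-0.2],[0,0,0,0,0,0,-0.2]]]' 
python3 -m inch '[[[0,0,-2,0,0,0,-0.2],[0,0,-4,0,0,0,-0.2],[0,0,-4,0,0,0,-0.2],[0,0,-4,0,0,0,-0.2],[0,0,-3,0,0,0,-0.2]]]' 
python3 -c "
from h import *
p=np.array([.3684,.3177])-.01*np.array([np.cos(1.358),np.sin(1.358)]);print(p)
delta([*p,.18],np.radians(-12.2))"
```

```text
t: 19.9
tool_pos: [0.5769, 0.0901, 0.0095]
orientation: [-2.065, -2.367, 0.0]
force: [0.0, 0.2, 0.3]
opening: 0.0454
t: 20.4
tool_pos: [0.5777, 0.0902, 0.1827]
orientation: [2.064, 2.366, 0.003]
force: [0.1, 0.1, -0.5]
opening: 0.0556
[0.36628806 0.30792556]
t 20.4 pos [0.5777 0.0902 0.1827] q6 -0.07 open 0.0556 -> shift cm [ 24.44 -17.99   0.21] turn 20.0 tilt [0.16 0.01]
```

```bash
python3 -m inch '[[[3.5,-2.57,0,0,0,0,-0.2],[3.5,-2.57,0,0,0,0,-0.2],[3.5,-2.57,0,0,0,0,-0.2],[3.5,-2.57,0,0,0,0,-0.2],[3.5,-2.57,0,0,0,0,-0.2]]]' 
python3 -m inch '[[[3.5,-2.57,0,0,0,0,-0.2],[3.5,-2.57,0,0,0,7,-0.2],[0,0,0,0,0,7,-0.2],[0,0,0,0,0,6,-0.2],[0,0,0,0,0,0,-0.2]]]' 
python3 b.py pics/w7.png
python3 -c "
from h import *
delta([.3663,.3079,.005],np.radians(-12.2))"
```

```text
t: 20.9
tool_pos: [0.4245, 0.247, 0.1796]
orientation: [2.065, 2.367, 0.001]
force: [1.1, 0.9, 0.4]
opening: 0.0562
t: 21.4
tool_pos: [0.365, 0.3088, 0.1796]
orientation: [2.445, 1.972, 0.0]
force: [0.4, 0.2, -0.9]
opening: 0.0554
px (158, 197, 49, 77) mid [0.2433 0.3245] len 0.075 wid 0.009 ends [0.009 0.009] tenon dir deg -77.2
px (304, 159, 26, 108) mid [0.3678 0.3177] len 0.098 wid 0.023 ends [0.012 0.023] tenon dir deg 78.3
t 21.45 pos [0.3653 0.3086 0.1796] q6 0.8 open 0.0558 -> shift cm [-0.04  0.11 17.46] turn 0.2 tilt [0. 0.]
```

```bash
python3 -m inch '[[[0,0.1,4.5,0,0,-0.5,-0.2],[0,0,4.5,0,0,0,-0.2],[0,0,4.5,0,0,0,-0.2],[0,0,2.2,0,0,0,-0.2],[0,0,1.0,0,0,0,-0.2]]]' 20
python3 -m inch '[[[0,0,0.8,0,0,0,-0.2],[0,0,0,0,0,0,-0.2],[0,0,0,0,0,0,1],[0,0,0,0,0,0,1],[0,0,0,0,0,0,1]]]' 
python3 -m inch '[[[0,0,0,0,0,0,1],[0,0,0,0,0,0,1],[0,0,0,0,0,0,1]]]'
python3 -m inch '[[[0,0,-2,0,0,0,1],[0,0,-4,0,0,0,1],[0,0,-4,0,0,0,1],[0,0,-3,0,0,0,1],[0,0,0,0,0,0,1]]]' 
python3 -c "
from h import *
delta([.5031,.0799,.12],np.radians(7.8))"
```

```text
t: 21.95
tool_pos: [0.3646, 0.3065, 0.0096]
orientation: [-2.434, -1.986, 0.008]
force: [-0.2, 0.3, 0.4]
opening: 0.056
t: 22.45
tool_pos: [0.3672, 0.3088, 0.0058]
orientation: [2.436, 1.984, 0.003]
force: [0.2, 0.3, 0.1]
opening: 0.0364
t: 22.75
tool_pos: [0.3667, 0.3085, 0.0052]
orientation: [2.436, 1.984, 0.001]
force: [-1.4, -1.1, 6.4]
opening: 0.0261
t: 23.25
tool_pos: [0.3691, 0.3101, 0.1398]
orientation: [2.435, 1.983, 0.013]
force: [0.1, 0.1, -0.4]
opening: 0.0259
t 23.25 pos [0.3691 0.3101 0.1398] q6 0.8 open 0.0259 -> shift cm [-19.84  17.77   1.97] turn -19.5 tilt [0.41 0.27]
```

```bash
python3 -m inch '[[[-3.3,2.96,0,0,0,0,1],[-3.3,2.96,0,0,0,0,1],[-3.3,2.96,0,0,0,0,1],[-3.3,2.96,0,0,0,0,1],[-3.3,2.96,0,0,0,0,1]]]' 
python3 -m inch '[[[-3.3,2.96,0,0,0,-6.5,1],[0,0,0,0,0,-6.5,1],[0,0,0,0,0,-6.5,1],[0,0,1,0,0,0,1],[0,0,0,0,0,0,1]]]' 
python3 -c "
from h import *
delta([.5031,.0799,.0096],np.radians(7.8))"
```

```text
t: 23.75
tool_pos: [0.4778, 0.1149, 0.1334]
orientation: [-2.435, -1.983, 0.002]
force: [0.4, 0.6, -1.2]
opening: 0.0257
t: 24.25
tool_pos: [0.4985, 0.0783, 0.1219]
orientation: [-2.067, -2.362, 0.004]
force: [-0.7, 0.4, -0.9]
opening: 0.0258
t 24.25 pos [0.4985 0.0783 0.1219] q6 -0.08 open 0.0258 -> shift cm [ 0.09  0.52 11.23] turn -0.2 tilt [-0.22 -0.01]
```

```bash
python3 -m inch '[[[0,0.4,4.5,0,0,0,1],[0,0,4,0,0,0,1],[0,0,1.5,0,0,0,1],[0,0,0.5,0,0,0,1],[0,0,0.2,0,0,0,1]]]' 
python3 -m inch '[[[0,0,0.2,0,0,0,1],[0,0,0.2,0,0,0,1],[0,0,0.1,0,0,0,1],[0,0,0,0,0,0,1]]]' 
```

```text
t: 24.75
tool_pos: [0.5044, 0.0791, 0.0181]
orientation: [2.066, 2.367, 0.0]
force: [0.1, 0.7, -0.5]
opening: 0.0258
t: 25.15
tool_pos: [0.5046, 0.0789, 0.0133]
orientation: [2.065, 2.367, 0.001]
force: [-0.6, 0.2, -0.5]
opening: 0.0258
```

```bash
python3 -m inch '[[[0,0,0.2,0,0,0,1],[0,0,0.1,0,0,0,1],[0,0,0,0,0,0,-0.2],[0,0,0,0,0,0,-0.2],[0,0,0,0,0,0,-0.2]]]' 
python3 -m inch '[[[0,0,-2,0,0,0,-0.2],[0,0,-4,0,0,0,-0.2],[0,0,-4,0,0,0,-0.2],[0,0,-4,0,0,0,-0.2],[0,0,-4,0,0,0,-0.2]]]' 
python3 -m inch '[[[0,0,-4,0,0,-8.4,-1],[0,0,-2,0,0,-8.4,-1],[0,0,0,0,0,-8.4,-1],[0,0,0,0,0,-8.4,-1],[0,0,0,0,0,-8.4,-1]]]' 
python3 -m inch '[[[0,0,0,0,0,-8.4,-1],[0,0,0,0,0,-8.4,-1],[0,0,0,0,0,-8.4,-1],[0,0,0,0,0,-8.4,-1],[0,0,0,0,0,-7.4,-1]]]' 
python3 -c "
from h import *
delta([.58,-.03,.25],np.radians(90.8))"
```

```text
t: 25.65
tool_pos: [0.5041, 0.0789, 0.0095]
orientation: [-2.065, -2.367, 0.0]
force: [-0.6, -0.5, 0.1]
opening: 0.0454
t: 26.15
tool_pos: [0.5038, 0.0789, 0.1912]
orientation: [-2.065, -2.368, 0.0]
force: [0.8, 0.4, -0.6]
opening: 0.0556
t: 26.65
tool_pos: [0.5042, 0.0789, 0.2498]
orientation: [1.07, 2.953, 0.0]
force: [-0.7, 0.4, -0.0]
opening: 0.0904
t: 27.15
tool_pos: [0.5041, 0.0789, 0.2494]
orientation: [0.032, -3.141, 0.0]
force: [0.7, -0.0, 0.4]
opening: 0.0929
t 27.15 pos [0.5041 0.0789 0.2494] q6 -1.54 open 0.0929 -> shift cm [ -7.37 -11.04  -0.06] turn 0.3 tilt [-0.01 -0.  ]
```

```bash
python3 -m inch '[[[-2.5,-3.7,0,0,0,0,-1],[-2.5,-3.7,0,0,0,0,-1],[-2.4,-3.7,0,0,0,0,-1],[0,0,0,0,0,0,-1],[0,0,0,0,0,0,-1]]]' 
python3 - <<'E'
from h import *
c=cam("wrist");t=cam("top"); cv2.imwrite("pics/w8.png",c["image"]); cv2.imwrite("pics/t8.png",cv2.resize(t["image"][120:360,130:450],(800,600)))
for a,r,k in blobs(c["image"],lambda b,g,r:(r<140)&(r>b+22)&(g<80)&(r>1.7*g),400):
    p=plane(c,cv2.boxPoints(r),.058); print(cv2.boundingRect(k),p.mean(0).round(4),np.linalg.norm(p[0]-p[1]).round(3),np.linalg.norm(p[1]-p[2]).round(3))
E
```

```text
t: 27.65
tool_pos: [0.5796, -0.0318, 0.2489]
orientation: [0.019, -3.14, -0.001]
force: [0.5, 0.0, -0.7]
opening: 0.0931
(193, 386, 75, 61) [ 0.8155 -0.1196  0.058 ] 0.081 0.085
(360, 379, 115, 42) [0.7908 0.0865 0.058 ] 0.129 0.055
(394, 261, 87, 31) [0.639  0.0944 0.058 ] 0.089 0.027
(210, 204, 24, 43) [ 0.5891 -0.1264  0.058 ] 0.022 0.043
(391, 195, 93, 31) [0.5698 0.088  0.058 ] 0.09 0.024
(384, 125, 97, 33) [0.5043 0.0766 0.058 ] 0.09 0.021
```

View pics/w8.png

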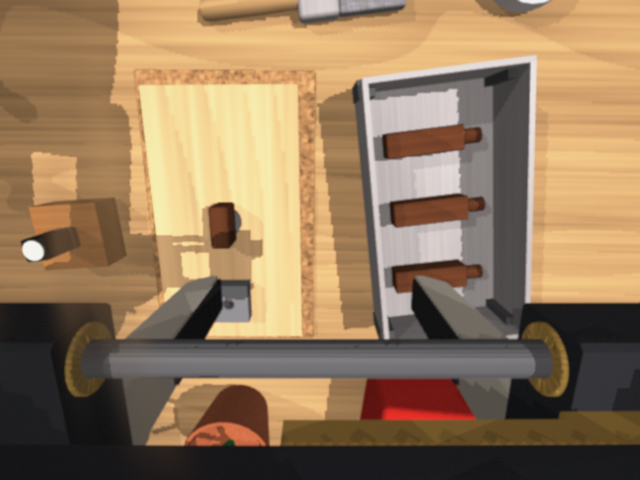

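View pics/t8.png

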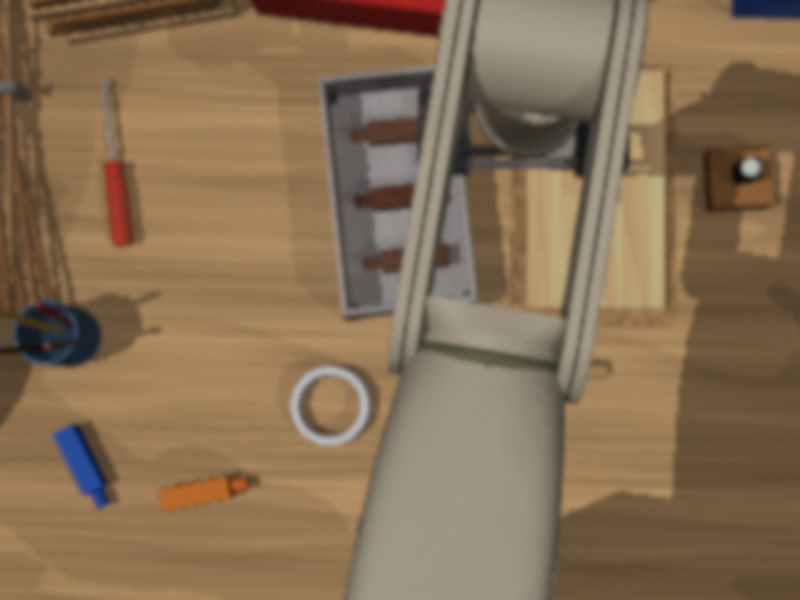

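Wrist view: three blanks lie flat in the box at (432,142), (436,210) and (437,276). The lid lies on the mat with its knob at (222,225) and the probe is at (35,250). The enlarged top crop shows no brown blanks left on the table, only the blue and orange look-alikes.

```bash
python3 - <<'E'
from h import *
c=cam("wrist")
g=plane(c,[(357,82),(536,57),(530,302)],.075); print(g.round(4), np.linalg.norm(g[0]-g[1]))
for a in (7.8,):
    a=np.radians(a);print("ctr",(g[:2].mean(0)+.135*np.array([np.cos(a),np.sin(a),0])).round(4))
for i,j in((1,2),(1,0)):
    d=g[j]-g[i];print(np.degrees(np.arctan2(d[1],d[0])))
delta([.5901,-.1301,.0295],np.radians(90.8))
E
```

```text
[[0.4562 0.0031 0.075 ]
 [0.4337 0.1556 0.075 ]
 [0.6602 0.1875 0.075 ]] 0.15414369797757535
ctr [0.5787 0.0977 0.075 ]
8.017934087427275
-81.59055415959433
t 27.8 pos [ 0.5793 -0.0301  0.2497] q6 -1.73 open 0.0929 -> shift cm [ -0.93 -10.02  22.02] turn 0.1 tilt [-0.01  0.02]
```

```bash
python3 -m inch '[[[-0.4,-3.3,1,0,0,0,-1],[-0.3,-3.3,1,0,0,0,-1],[-0.3,-3.4,2,0,0,0,-1],[0,0,4.5,0,0,0,-1],[0,0,4.5,0,0,0,-0.2]]]' 40
python3 -m inch '[[[0,0,4,0,0,0,-0.2],[0,0,2,0,0,0,-0.2],[0,0,0,0,0,0,-0.2],[0,0,0,0,0,0,-0.2]]]'
python3 -c "
from h import *
delta([.5901,-.1301,.0295],np.radians(90.8))"
```

```text
t: 28.3
tool_pos: [0.592, -0.1311, 0.1201]
orientation: [-0.022, 3.138, -0.002]
force: [0.2, -0.0, -0.5]
opening: 0.0891
t: 28.7
tool_pos: [0.5913, -0.1301, 0.0605]
orientation: [-0.024, 3.141, -0.0]
force: [0.4, 0.2, 0.7]
opening: 0.0584
t 28.7 pos [ 0.5913 -0.1301  0.0605] q6 -1.89 open 0.0584 -> shift cm [0.12 0.   3.1 ] turn 0.1 tilt [ 0.02 -0.  ]
```

```bash
python3 -m inch '[[[0.1,0,1.5,0,0,0,-0.2],[0,0,1.0,0,0,0,-0.2],[0,0,0.5,0,0,0,-0.2],[0,0,0,0,0,0,-0.2],[0,0,0,0,0,0,1]]]' 40
python3 -m inch '[[[0,0,0,0,0,0,1],[0,0,0,0,0,0,1],[0,0,0,0,0,0,1],[0,0,0,0,0,0,1],[0,0,0,0,0,0,1]]]'
python3 -m inch '[[[0,0,-0.5,0,0,0,1],[0,0,-1.5,0,0,0,1],[0,0,-3,0,0,0,1],[0,0,-4,0,0,0,1],[0,0,-4,0,0,0,1]]]'
python3 -m inch '[[[0,0,-2,0,0,0,1],[0,0,0,0,0,0,1]]]'
python3 -c "
from h import *
delta([.5757,.1001,.18],np.radians(97.8))"
```

```text
t: 29.2
tool_pos: [0.5901, -0.131, 0.0297]
orientation: [0.022, -3.141, 0.0]
force: [0.3, 0.7, 0.6]
opening: 0.0514
t: 29.7
tool_pos: [0.5903, -0.1308, 0.0299]
orientation: [-0.022, 3.141, 0.0]
force: [-0.3, 2.1, 1.7]
opening: 0.0198
t: 30.2
tool_pos: [0.5895, -0.1308, 0.1615]
orientation: [0.022, -3.141, -0.0]
force: [0.8, -1.0, -3.2]
opening: 0.0197
t: 30.4
tool_pos: [0.5927, -0.1318, 0.1856]
orientation: [-0.022, 3.133, -0.004]
force: [1.3, 0.8, -2.1]
opening: 0.0197
t 30.4 pos [ 0.5927 -0.1318  0.1856] q6 -1.89 open 0.0197 -> shift cm [ 1.38 23.21  0.48] turn -7.0 tilt [ 0.48 -0.15]
```

```bash
python3 -m inch '[[[0.2,3,0,0,0,0,1],[0.3,4.5,0,0,0,0,1],[0.3,4.5,0,0,0,0,1],[0.3,4.5,0,0,0,0,1],[0.2,4,0,0,0,0,1]]]' 
python3 -m inch '[[[0.1,2.5,0,0,0,-3,1],[0,0,0,0,0,-4,1],[0,0,0,0,0,0,1],[0,0,0,0,0,0,1]]]' 
python3 -c "
from h import *
delta([.5757,.1001,.105],np.radians(97.8))"
```

```text
t: 30.9
tool_pos: [0.5727, 0.0758, 0.1779]
orientation: [0.022, -3.139, -0.0]
force: [0.2, -0.8, -1.8]
opening: 0.0197
t: 31.3
tool_pos: [0.5722, 0.0985, 0.1784]
orientation: [0.211, -3.133, 0.0]
force: [0.0, -0.1, -2.7]
opening: 0.0198
t 31.3 pos [0.5722 0.0985 0.1784] q6 -1.62 open 0.0198 -> shift cm [-0.39  0.11  7.34] turn -0.1 tilt [-0.11 -0.02]
```

```bash
python3 -m inch '[[[-0.35,0.1,3.5,0,0,-0.1,1],[0,0,2.5,0,0,0,1],[0,0,1.2,0,0,0,1],[0,0,0,0,0,0,1],[0,0,0,0,0,0,1]]]' 
python3 -c "
from h import *
delta([.5757,.1001,.0905],np.radians(97.8))
c=cam('side');cv2.imwrite('pics/s9.png',cv2.resize(c['image'][140:290,250:450],(800,600)))"
```

```text
t: 31.8
tool_pos: [0.5766, 0.0999, 0.1084]
orientation: [-0.215, 3.134, -0.0]
force: [0.0, 0.8, -1.8]
opening: 0.0199
t 31.8 pos [0.5766 0.0999 0.1084] q6 -1.62 open 0.0199 -> shift cm [0.09 0.03 1.79] turn 0.0 tilt [0.03 0.  ]
```

View pics/s9.png

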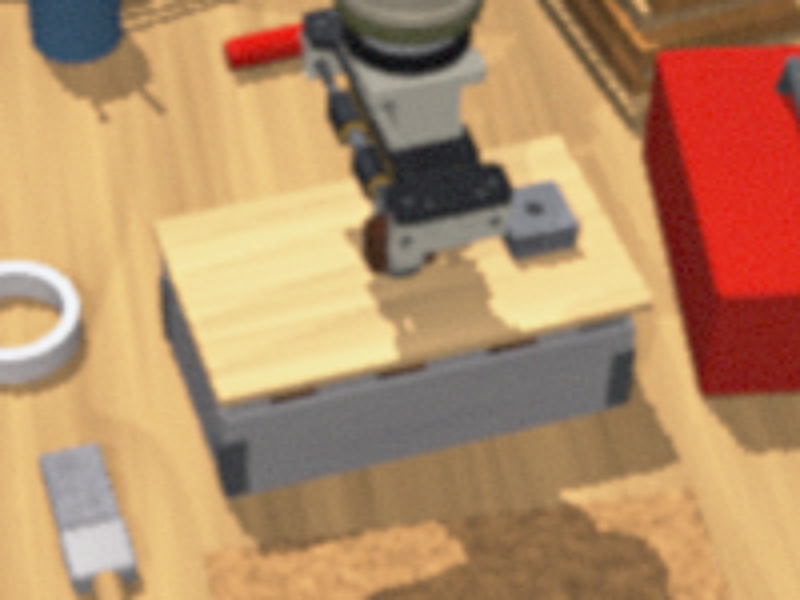

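The lid is aligned over the box, with plate overhang even on all sides and the blanks glimpsed through the small gap below the lip. I lower it slowly.

```bash
python3 -m inch '[[[0.1,0,0.4,0,0,0,1],[0,0,0.3,0,0,0,1],[0,0,0.3,0,0,0,1],[0,0,0.2,0,0,0,1],[0,0,0,0,0,0,1]]]'
python3 -m inch '[[[0,0,0.2,0,0,0,1],[0,0,0.2,0,0,0,1],[0,0,0.1,0,0,0,1],[0,0,0,0,0,0,1]]]'
```

```text
t: 32.35
tool_pos: [0.5749, 0.1002, 0.0952]
orientation: [0.217, -3.133, 0.0]
force: [-0.5, -0.1, -2.8]
opening: 0.0197
t: 32.75
tool_pos: [0.5752, 0.1002, 0.0909]
orientation: [-0.217, 3.134, -0.0]
force: [-1.2, -0.9, 0.8]
opening: 0.0201
```

```bash
python3 -m inch '[[[0,0,0.1,0,0,0,1],[0,0,0.1,0,0,0,1],[0,0,0,0,0,0,0.3],[0,0,0,0,0,0,-0.2],[0,0,0,0,0,0,-0.2]]]'
python3 -m inch '[[[0,0,0,0,0,0,-0.2],[0,0,-1,0,0,0,-0.4],[0,0,-4,0,0,0,-0.4],[0,0,-5,0,0,0,-1],[0,0,-5,0,0,0,-1]]]'
python3 -c "
from h import *
delta([.577,.100,.25],np.radians(97.8))"
```

```text
t: 33.25
tool_pos: [0.5754, 0.1002, 0.0886]
orientation: [-0.217, 3.134, 0.0]
force: [0.0, 0.3, 0.7]
opening: 0.0392
t: 33.75
tool_pos: [0.5746, 0.1001, 0.2405]
orientation: [0.217, -3.133, -0.0]
force: [0.6, -0.2, 0.2]
opening: 0.0765
t 33.75 pos [0.5746 0.1001 0.2405] q6 -1.62 open 0.0765 -> shift cm [-0.24 -0.05 -0.95] turn 0.1 tilt [-0.06 -0.  ]
```

```bash
python3 -m inch '[[[-4.5,0,-0.5,0,0,0,-1],[-4.5,0,-0.5,0,0,0,-1],[0,0,0,0,0,0,-1],[0,0,0,0,0,0,-1]]]'
cat > port.py <<'E'
from h import *
def port(c,guess=(.665,.1123,.103)):
    g=proj(c,[guess])[0]; x,y=g.astype(int); r=45; im=cv2.cvtColor(c["image"],cv2.COLOR_BGR2GRAY)[y-r:y+r,x-r:x+r]
    print("guess px",g.round(1))
    return g,im,(x-r,y-r)
if __name__=="__main__":
    c=cam("wrist"); g,im,o=port(c); cv2.imwrite("pics/p10.png",cv2.resize(c["image"][o[1]-30:o[1]+120,o[0]-55:o[0]+145],(800,600),interpolation=cv2.INTER_CUBIC))
    for th in (40,55,70):
        for k in cv2.findContours((im<th).astype(np.uint8),cv2.RETR_EXTERNAL,cv2.CHAIN_APPROX_NONE)[0]:
            if 40<cv2.contourArea(k)<600:
                (x,y),(w,h),a=cv2.minAreaRect(k); p=(x+o[0],y+o[1]); print(th,np.round(p,1),round(w),round(h),plane(c,[p],.103).round(4))
    delta([.665,.1123,.25],np.radians(97.8)); print("crop origin",o)
E
python3 port.py
```

```text
t: 34.15
tool_pos: [0.6645, 0.1125, 0.2473]
orientation: [0.216, -3.132, 0.0]
force: [-0.7, -1.3, 0.4]
opening: 0.0926
guess px [316.  228.3]
t 34.2 pos [0.664  0.1125 0.2482] q6 -1.62 open 0.093 -> shift cm [-0.1  -0.04 -0.18] turn 0.1 tilt [-0.08 -0.01]
crop origin (np.int64(270), np.int64(183))
```

View pics/p10.png

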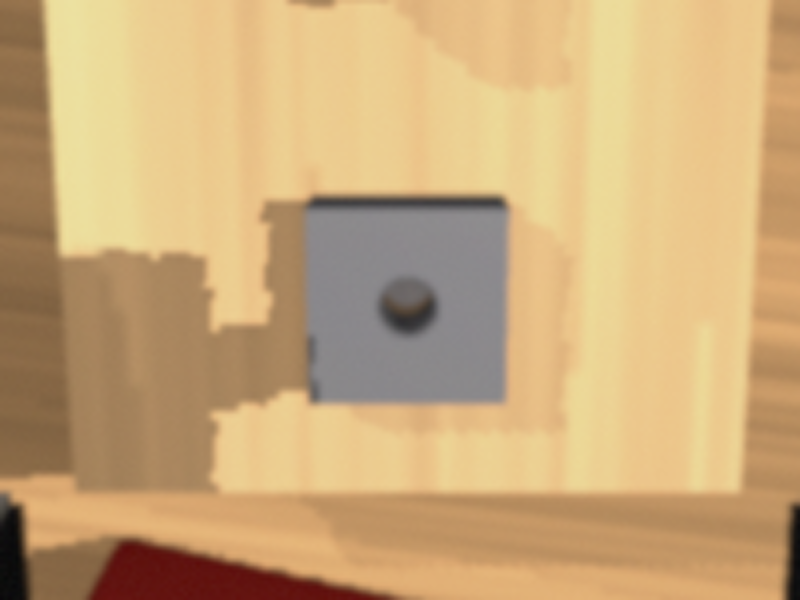

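Enlarged crop: socket face centre at (407,305) and hole at (408,305), which is full-image pixel (316.8,229.3). That puts the port about 1 px from the prediction, at about (0.6657, 0.1129). Next is the probe.

```bash
python3 -c "
from h import *
delta([.604,-.296,.22],np.radians(90))"
```

```text
t 34.2 pos [0.664  0.1125 0.2482] q6 -1.62 open 0.093 -> shift cm [ 11.56 -39.64   2.84] turn 7.9 tilt [-0.08 -0.01]
```

```bash
python3 -m inch '[[[1.3,-4.4,0,0,0,0,-1],[1.3,-4.4,0,0,0,0,-1],[1.3,-4.4,0,0,0,0,-1],[1.3,-4.4,0,0,0,0,-1],[1.3,-4.4,0,0,0,0,-1]]]'
python3 -m inch '[[[1.3,-4.4,0,0,0,0,-1],[1.3,-4.4,0,0,0,0,-1],[1.3,-4.4,0,0,0,0,-1],[1.2,-4.4,0,0,0,4,-1],[0,0,1,0,0,4,-1]]]'
python3 -m inch '[[[0,0,0,0,0,0,-1],[0,0,0,0,0,0,-1]]]'
python3 - <<'E'
from h import *
c=cam("wrist"); cv2.imwrite("pics/w11.png",c["image"])
delta([.604,-.296,.22],np.radians(90))
for a,r,k in blobs(c["image"],lambda b,g,r:(r<60)&(g<60)&(b<60)&(r<g+12),150): print(cv2.boundingRect(k),r)
E
```

```text
t: 34.7
tool_pos: [0.6287, -0.1156, 0.2505]
orientation: [-0.217, 3.132, -0.001]
force: [0.8, -0.5, 0.8]
opening: 0.0933
t: 35.2
tool_pos: [0.6019, -0.3015, 0.2418]
orientation: [0.016, 3.138, -0.007]
force: [0.7, 0.7, 0.2]
opening: 0.0928
t: 35.4
tool_pos: [0.6033, -0.2948, 0.2396]
orientation: [-0.001, 3.141, 0.0]
force: [-0.3, 0.0, 0.4]
opening: 0.0931
t 35.45 pos [ 0.6038 -0.2945  0.2399] q6 -2.1 open 0.0929 -> shift cm [-0.01 -0.15  1.99] turn 0.1 tilt [ 0.06 -0.02]
(83, 340, 21, 20) ((93.64998626708984, 349.0500183105469), (16.443843841552734, 21.819713592529297), 18.434947967529297)
(0, 297, 640, 183) ((319.5, 388.0), (639.0, 182.0), 0.0)
(145, 280, 495, 139) ((394.79736328125, 343.3302001953125), (498.1202697753906, 129.6845245361328), 4.969740867614746)
(304, 210, 23, 16) ((314.4112548828125, 217.31800842285156), (13.510296821594238, 21.995712280273438), 84.5596694946289)
(611, 56, 29, 23) ((624.9548950195312, 66.79241943359375), (16.39957046508789, 32.034393310546875), 77.73522186279297)
```

View pics/w11.png

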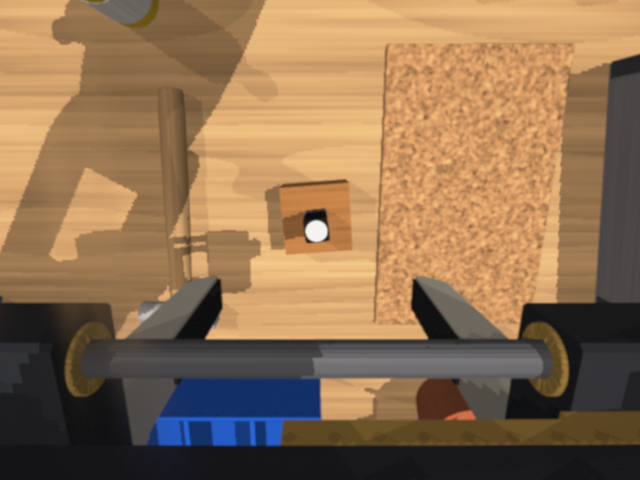

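The probe's white-topped black handle is at (316,231). The stand face corners are (280,186), (348,181), (351,249) and (286,253), so it is turned about 4°.

```bash
python3 - <<'E'
from h import *
c=cam("wrist"); im=c["image"]
for a,r,k in blobs(im[200:260,280:350],lambda b,g,r:(r>200)&(g>200)&(b>200),50):
    m=np.array(r[0])+[280,200]; p=plane(c,[m],.09)[0]; print(m,r[1],p.round(4)); delta([p[0],p[1],.15],np.radians(94))
s=plane(c,[(280,186),(348,181),(351,249),(286,253)],.04); print("stand",s.mean(0).round(4),np.linalg.norm(np.diff(s,axis=0),axis=1).round(3))
cv2.imwrite("pics/w12.png",cv2.resize(im[170:270,260:380],(720,600),interpolation=cv2.INTER_CUBIC))
E
```

```text
[316.00000381 230.        ] (19.798988342285156, 19.798988342285156) [ 0.6077 -0.2948  0.09  ]
t 35.5 pos [ 0.6042 -0.2944  0.24  ] q6 -2.1 open 0.0932 -> shift cm [-0.34 -0.04  9.  ] turn -3.9 tilt [ 0.07 -0.03]
stand [ 0.6069 -0.2947  0.04  ] [0.068 0.071 0.068]
```

View pics/w12.png

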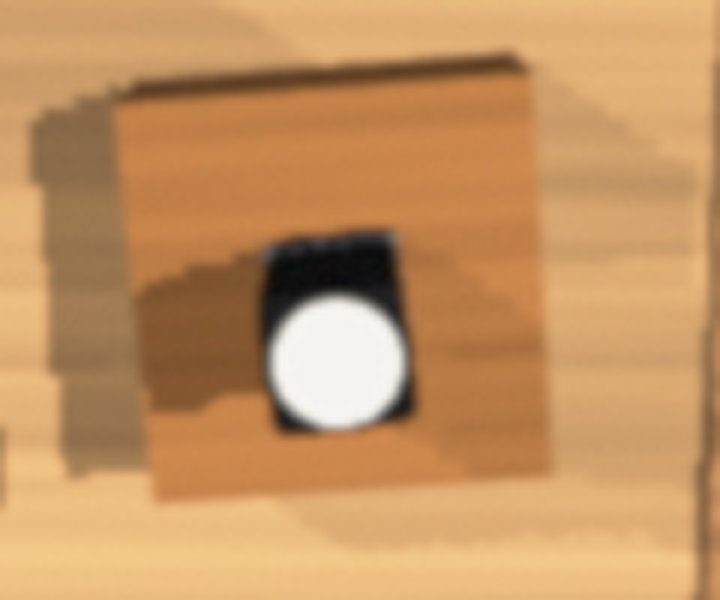

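The crop shows the handle aligned with the stand, turned about 4.5°, with its centre at (0.6073, −0.2948).

```bash
python3 -m inch '[[[-0.3,0,4.5,0,0,-4.5,-0.4],[0,0,4.5,0,0,0,-0.4],[0,0,4.5,0,0,0,-0.4],[0,0,3.5,0,0,0,-0.2],[0,0,1.0,0,0,0,-0.2]]]' 40
python3 -m inch '[[[0,0,0.7,0,0,0,-0.2],[0,0,0,0,0,0,-0.2],[0,0,0,0,0,0,-0.2]]]' 40
python3 -c "
from h import *
delta([.6073,-.2948,.05],np.radians(94.5))"
```

```text
t: 36.0
tool_pos: [0.6044, -0.2927, 0.0537]
orientation: [0.125, -3.133, -0.006]
force: [-0.5, 0.6, -0.2]
opening: 0.0585
t: 36.3
tool_pos: [0.6087, -0.2964, 0.0546]
orientation: [-0.122, 3.136, -0.003]
force: [0.4, 0.3, 0.0]
opening: 0.0558
t 36.3 pos [ 0.6087 -0.2964  0.0546] q6 -2.18 open 0.0558 -> shift cm [0.13 0.17 0.45] turn -0.1 tilt [ 0.2  -0.12]
```

```bash
python3 -m inch '[[[0.1,0.1,0.3,0,0,0,-0.2],[0,0,0,0,0,0,1],[0,0,0,0,0,0,1],[0,0,0,0,0,0,1],[0,0,0,0,0,0,1]]]' 40
python3 -m inch '[[[0,0,0,0,0,0,1],[0,0,0,0,0,0,1],[0,0,0,0,0,0,1]]]'
python3 -c "
from h import *
delta([.6073,-.2948,.05],np.radians(94.5))"
```

```text
t: 36.8
tool_pos: [0.6059, -0.2948, 0.0488]
orientation: [-0.121, 3.139, -0.0]
force: [0.3, -0.3, -0.5]
opening: 0.0285
t: 37.1
tool_pos: [0.6059, -0.2948, 0.0487]
orientation: [0.121, -3.139, 0.0]
force: [-0.2, -0.3, 0.4]
opening: 0.0214
t 37.1 pos [ 0.6059 -0.2948  0.0487] q6 -2.18 open 0.0214 -> shift cm [-0.14 -0.01 -0.13] turn -0.1 tilt [-0. -0.]
```

```bash
python3 -m inch '[[[0,0,-2,0,0,0,1],[0,0,-3,0,0,0,1],[0,0,-4,0,0,0,1],[0,0,-4,0,0,0,1],[0,0,-4,0,0,0,1]]]' 40
python3 -m inch '[[[0,0,-1,0,0,0,1],[0,0,0,0,0,0,1]]]'
python3 -c "
from h import *
delta([.6657,.1129,.2],np.radians(97.8))"
```

```text
t: 37.6
tool_pos: [0.6056, -0.2945, 0.2199]
orientation: [0.121, -3.139, -0.001]
force: [0.1, -0.1, -0.1]
opening: 0.022
t: 37.8
tool_pos: [0.6071, -0.2954, 0.2314]
orientation: [-0.121, 3.135, -0.004]
force: [0.4, 0.6, -1.0]
opening: 0.0218
t 37.8 pos [ 0.6071 -0.2954  0.2314] q6 -2.18 open 0.0218 -> shift cm [-8.97 40.27  3.07] turn -3.4 tilt [ 0.24 -0.14]
```

```bash
python3 -m inch '[[[-0.5,2.5,0,0,0,0,1],[-1,4.5,0,0,0,0,1],[-1,4.5,0,0,0,0,1],[-1,4.5,0,0,0,0,1],[-1,4.5,0,0,0,0,1]]]'
python3 -m inch '[[[-1,4.5,0,0,0,0,1],[-1,4.5,0,0,0,0,1],[-1,4.5,0,0,0,0,1],[-1,4,0,0,0,0,1],[-0.5,2.2,0,0,0,-3.4,1]]]'
python3 -m inch '[[[0,0,2,0,0,0,1],[0,0,2,0,0,0,1],[0,0,0,0,0,0,1],[0,0,0,0,0,0,1],[0,0,0,0,0,0,1]]]'
python3 -c "
from h import *
delta([.6657,.1129,.155],np.radians(97.8))"
```

```text
t: 38.3
tool_pos: [0.6336, -0.0849, 0.2251]
orientation: [0.12, -3.135, -0.002]
force: [0.5, -0.0, -0.3]
opening: 0.0223
t: 38.8
tool_pos: [0.6633, 0.1166, 0.2249]
orientation: [0.218, -3.129, -0.001]
force: [0.0, 0.3, -1.0]
opening: 0.022
t: 39.3
tool_pos: [0.6649, 0.1127, 0.1889]
orientation: [-0.213, 3.134, -0.0]
force: [-0.2, -0.2, -0.4]
opening: 0.0217
t 39.3 pos [0.6649 0.1127 0.1889] q6 -1.61 open 0.0217 -> shift cm [-0.08  0.01  3.39] turn -0.0 tilt [ 0.01 -0.  ]
```

```bash
python3 -m inch '[[[0,0,2.5,0,0,0,1],[0,0,1.6,0,0,0,1],[0,0,0,0,0,0,1],[0,0,0,0,0,0,1]]]'
python3 - <<'E'
from h import *
c=cam("wrist"); delta([.6645,.1129,.1117],np.radians(97.8))
print(proj(c,[[.6657,.1129,.103],[.6657,.1129,.108]]).round(1))
cv2.imwrite("pics/w13.png",cv2.resize(c["image"][170:320,220:420],(800,600),interpolation=cv2.INTER_CUBIC))
E
```

```text
t: 39.7
tool_pos: [0.6645, 0.1128, 0.1476]
orientation: [0.213, -3.133, 0.0]
force: [-0.2, 0.1, -0.9]
opening: 0.0221
t 39.75 pos [0.665  0.1129 0.1485] q6 -1.61 open 0.0218 -> shift cm [0.06 0.   3.68] turn 0.0 tilt [0.04 0.  ]
[[316.1 265.4]
 [316.1 268.1]]
```

View pics/w13.png

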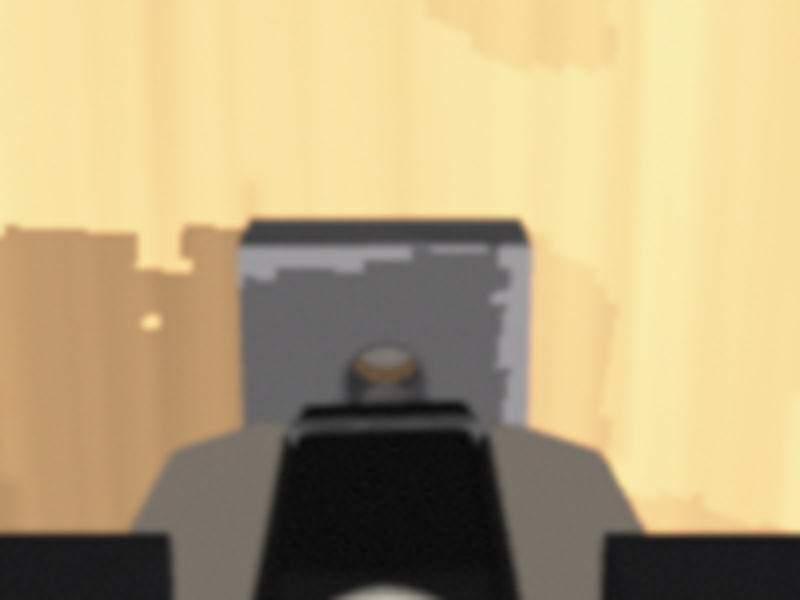

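The hole (x about 385) and the handle centre (about 387) line up sideways. I insert gently, watching the force.

```bash
python3 -m inch '[[[0,0,0.4,0,0,0,1],[0,0,0.3,0,0,0,1],[0,0,0.2,0,0,0,1],[0,0,0.2,0,0,0,1],[0,0,0,0,0,0,1]]]'
python3 -m inch '[[[0,0,0.2,0,0,0,1],[0,0,0.2,0,0,0,1],[0,0,0,0,0,0,1]]]'
```

```text
t: 40.25
tool_pos: [0.6644, 0.113, 0.1362]
orientation: [0.214, -3.134, 0.0]
force: [-0.2, 0.1, -1.2]
opening: 0.0223
t: 40.55
tool_pos: [0.6644, 0.113, 0.1322]
orientation: [0.214, -3.134, 0.0]
force: [0.2, 0.3, -1.1]
opening: 0.0221
```

```bash
python3 -m inch '[[[0,0,0.5,0,0,0,1],[0,0,0.5,0,0,0,1],[0,0,0.4,0,0,0,1],[0,0,0.2,0,0,0,1],[0,0,0.1,0,0,0,1]]]'
python3 -m inch '[[[0,0,0.1,0,0,0,1],[0,0,0.1,0,0,0,1],[0,0,0.1,0,0,0,1],[0,0,0,0,0,0,1]]]'
```

```text
t: 41.05
tool_pos: [0.6644, 0.113, 0.1151]
orientation: [0.214, -3.134, -0.0]
force: [1.1, 0.2, 0.4]
opening: 0.0223
t: 41.45
tool_pos: [0.6647, 0.113, 0.1126]
orientation: [0.214, -3.134, 0.0]
force: [-0.4, 0.6, 0.2]
opening: 0.0218
```

```bash
python3 -m inch '[[[0,0,0.1,0,0,0,1],[0,0,0.1,0,0,0,1],[0,0,0,0,0,0,1]]]'
python3 -m inch '[[[0,0,0.1,0,0,0,1],[0,0,0,0,0,0,1]]]'
```

```text
t: 41.75
tool_pos: [0.6649, 0.113, 0.1116]
orientation: [-0.214, 3.134, -0.0]
force: [-2.1, -0.7, 4.4]
opening: 0.0218
t: 41.95
tool_pos: [0.6649, 0.113, 0.1116]
orientation: [-0.214, 3.133, -0.0]
force: [-6.1, -0.2, 10.7]
opening: 0.0221
```

```bash
python3 -m inch '[[[0,0,-0.1,0,0,0,0.3],[0,0,0,0,0,0,-0.2],[0,0,0,0,0,0,-0.2],[0,0,0,0,0,0,-0.2],[0,0,-2,0,0,0,-0.2]]]'
python3 -m inch '[[[0,0,-4,0,0,0,-0.2],[0,0,-4,0,0,0,-0.2],[0,0,-4,0,0,0,-0.2],[4.5,0,-1,0,0,0,-1],[4.5,0,-1,0,0,0,-1]]]'
python3 -m inch '[[[4.5,0,-1,0,0,0,-1],[4.5,0,0,0,0,0,-1],[0,0,0,0,0,0,-1],[0,0,0,0,0,0,-1]]]'
python3 - <<'E'
from h import *
c=cam("side");t=cam("top"); cv2.imwrite("pics/s14.png",cv2.resize(c["image"][100:340,190:510],(800,600))); cv2.imwrite("pics/t14.png",t["image"])
print(proj(c,[[.6657,.1129,.153],[.6657,.1129,.103],[.5757,.1,.119]]).round())
E
```

```text
t: 42.45
tool_pos: [0.6623, 0.1128, 0.1268]
orientation: [0.213, -3.128, 0.0]
force: [0.7, 0.2, -0.9]
opening: 0.0546
t: 42.95
tool_pos: [0.5759, 0.1007, 0.2715]
orientation: [-0.214, 3.133, 0.0]
force: [-0.2, 0.8, 0.3]
opening: 0.0673
t: 43.35
tool_pos: [0.486, 0.0885, 0.2811]
orientation: [-0.214, 3.133, 0.0]
force: [0.3, -0.1, 1.2]
opening: 0.0926
[[384. 181.]
 [382. 196.]
 [348. 199.]]
```

View pics/s14.png

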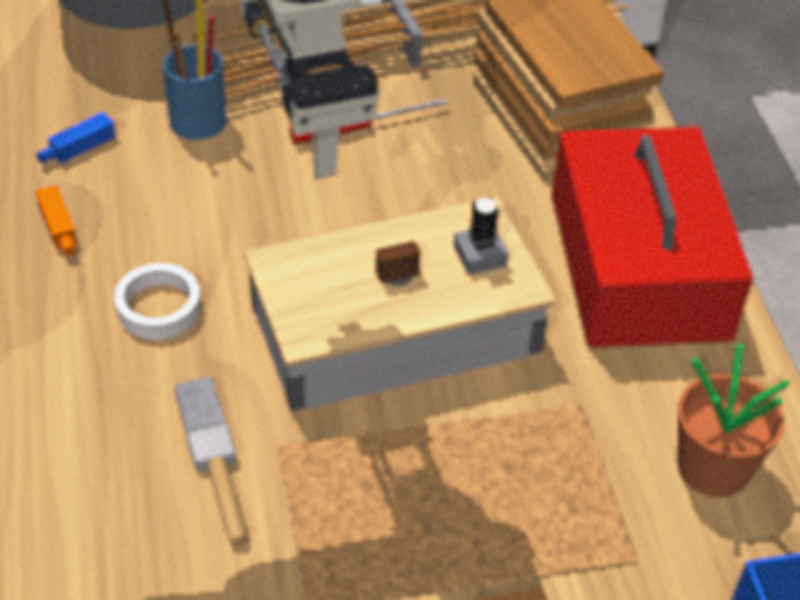

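The lid sits flush on the box, the probe stands upright with its handle on the socket, and no brown blanks are left on the table. The bystanders in view have not moved. I hand the job in.

```bash
python3 -c "
from plant import robot
print(robot.close_job())"
```

```text
the job is handed in; nothing more can be done
None
```

The job is finished and handed in at about 43 s of robot time. I set the lid on the mat, laid the three brown blanks that were on the table in the box, and put the lid back. The probe's pin is fully in the socket.

- **Blanks:** the wrist picture showed all three lying flat in the box before the lid went back. None was left on the table, and the blue and orange look-alikes were not touched.
- **Lid:** I lowered it slowly both times. The tool ended within 0.5 mm of the height it had when the lid was first gripped at home, and the side view shows it flush on the box.
- **Probe:** there was no force on the way in. It stopped where expected (tool height 0.1116 m against a computed 0.1117 m) with about 10 N of contact, and it stands upright in the last picture.
- **Forces and surroundings:** the highest force reading at the end of any move was about 12 N. The tape, brush and pencil cup look unmoved in the last side picture. The glue and mallet were outside that crop, and I did not look at them again at the end.

No check failed or disagreed.

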